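Set, lock and switch on the airbrush compressor

ROBOT

A 7-joint arm with a two-finger parallel gripper is mounted at the origin on a cart in front of the work surface, level with it; the furniture and walls round the work are solid. World frame = base frame: x ahead of the robot, y to its left, z up, the work surface at z = 0. Lengths are in m, angles in rad, forces in N, time in s.
With the tool pointing down it reaches from about 0.425 to 0.925 m from the base axis. Payload 6.8 kg.
Tool frame: the origin (TCP) lies midway between the tips of the shut fingers; the grasp point (between the pads) lies 19 mm behind it; y points along the fingers, z is the direction in which the jaws open and shut, and the axes are right-handed (so a half turn about y gives the same grasp; the last joint's range is limited). The gripper opens to 85 mm and grips with 20 to 120 N. Pads are 22 mm wide; open, the fingers measure 114 mm over their backs; the gripper's body (76 mm by 85 mm) begins 54 mm behind the grasp point. The pads swing forward as they close: fully open they stand 13 mm farther back than shut.
Start: joints at [1.063, 0.477, 0.022, 1.555, -0.011, 1.109, -0.083], TCP at [0.263, -0.622, 0.231] pointing down, gripper open.
Joint ranges: [-2.96, 2.96], [-0.34, 2.1], [-1.41, 1.46], [0.24, 2.44], [-1.37, 4.51], [0.17, 1.92], [-2.96, 2.96]. Speed limits (rad/s): [2.39, 2.39, 3.14, 3.14, 3.14, 3.14, 3.14].

INTERFACE

Orientations are given as a unit quaternion [w, x, y, z].
In Python, from station import bot gives the robot as it stands. The module is installed in compiled form; this text tells all that it offers.
- The arm moves only by the shell command python3 -m crank 'ROWS' [FORCE]. ROWS is JSON, a list of rows, each an object with "linear": the shift along the tool's x, y, z in m, a list of three; "dr": the turn, a rotation vector about the tool's x, y, z in degrees, a list of three; "hand": the gripper command: -1 is shut, 1 is fully open, values between are in proportion. A call has 1 to 10 rows; each row is the pose to reach, as a shift and turn from the pose commanded when the call began, along the tool's axes at that moment; what a row does not reach only later rows make up. A row lasts 1/12 s, in which the tool goes at most 41.7 mm and 7.16 degrees, less where a joint would pass 70% of its speed; a pose out of reach is approached as far as the arm can. A call with a gripper value outside its range is refused whole. The fingers move at their own pace and stop on an object; FORCE is the grip in N (left out, the last holds). Time passes only in rows, so rows that repeat a pose let the fingers close. It gives the time, the measured TCP pose, the force and the opening at its end, in the units of the state.
- bot.get_obs(): the state, without advancing time (a new reading comes with each control period).
- bot.read_camera(name): name is "side" or "top"; returns the picture (480x640x3 uint8, blue, green, red); there is no depth.
- bot.camera_params(name): a dict with "K" (3x3 intrinsics, pixels), "R" (3x3) and "t" (3): a world point X has camera coordinates R X + t. Camera axes: x right, y down, z forward; pixel columns grow to the right and rows downward; lengths in m; the calibration is good to about 2 mm. A picture is of the moment at which its call begins. camera_params takes no time and is no camera call.
- bot.hand_in(): hands the job in, once; it reports no verdict.
Trained networks look in the newest picture that a camera, given by its name, has taken for a name from the list of things; names that differ only in an ending like _2 or _b are one class to them, and where a whole thing is asked for, a point or a joint stands for the part that bears it (a point fixed in the world has none). Each returns a list of dicts, best first, with "score" (0 to 1); they miss things now and then, are a little off and sometimes report something else, mostly with a low value. They report only what shows in the picture. A call takes as long as a camera call.
- bot.search_frame(camera, target): "extent" ([left, top, right, bottom] in pixels, round what is visible of it).
- bot.cut_out(camera, target): "pixels" (480x640 bool, what is visible of it) and "extent" ([left, top, right, bottom] in pixels, round what is visible of it).
- bot.place_of(camera, target): "xy" ([column, row] in pixels: a listed point, or the origin of a listed thing).
The state is a dict: "t": time; "q": joint angles; "joint_vel": joint speeds; "joint_torque": joint torques, N m; "eef_pos": TCP position; "tool_rot": TCP orientation; "contact_force": force on the tool from outside, world axes, zero at the start; "torque": the same for the moment, N m; "gripper_width": opening from 0.0 (shut) to 1.0 (fully open).
Only numpy, scipy, OpenCV 4.12 (cv2) and the standard library are available. Lean on these libraries where they do the work, as an engineer would, in place of code of your own. Each camera call takes 0.05 s, during which the arm holds its last target. There are 200 camera calls.

TASK

Get the airbrush compressor ready for spraying the stone: turn its black regulator knob clockwise until the white pointer stands at the red mark on the collar, then pull the knob straight up until it clicks out and locks there. The running motor would shake a loose knob off its setting, so only once it is locked push the grey power slide all the way to its green end, and do not disturb the other things on the bed.

Things in the scene. Friction and masses are not known exactly. Their poses are not given: they have to be found in the camera images.
- compressor: Cordless airbrush compressor, fixed: pale grey shell on a dark one, 150 (x) by 250 mm (y), 305 mm with battery (right end) and water trap (left end), handle 30 mm out at the back; flat deck 92 mm up. Origin: centre of underside; own x to its back, y to its left, z up. On deck: regulator knob left, gauge (43 mm across, 8 mm high) middle, power slide right.
- knob_grip (a point): Centre of the black knob's fluted grip, on its upright axis: 34 mm across, 32 mm high (16 mm below to 16 mm above this point, which is 129 mm above the worktop while the knob is in). Below it a skirt 38 mm across and a grey metal collar 54 mm across, its top 21 mm below this point; the deck is 37 mm below.
- knob_pointer (a point): Tip of the white pointer at the skirt of the knob, 22 mm from the knob's axis; it turns and rises with the knob. A white line on top and down the side of the grip points the same way.
- set_mark (a point): Red set mark on top of the collar round the knob, 22 mm from the knob's axis. The collar is clamped, at an angle that varies, and does not turn; it also has black graduations every 20 degrees.
- reg_turn (a joint): Turn of the knob, rad, growing clockwise seen from above; stops at -2.2 and 1.2. At 0 the pointer lies toward the compressor's front (own -x). Starts at -1.6 to -0.8; the pointer meets the mark somewhere from -0.35 to 0.35. Takes about 0.06 Nm; the knob stays where it is left.
- reg_lift (a joint): Pull-out of the knob, m: 0 in (free to turn), 0.008 up (locked, orange band shows under the skirt). A sprung ball holds it in or up: about 5 N pulls it up, about 4 N down pushes it back in. Up, a dog stands between teeth of the collar and the knob cannot turn; it locks at the mark or any graduation (every 20 degrees), drawn to the nearest if up to 6 degrees off.
- power_slide (a joint): Position of the power slide, m: 0 off, at its red end near the front of the compressor; 0.024 on, at its green end toward the back (end stop). It slides along the compressor's own +x against about 3 N and stays where it is left.
- switch_mid (a point): Middle of the grey thumb piece of the power slide: 16 mm along its travel, 25 mm across (own y), 20 mm high, 10 mm below to 10 mm above this point, which is 105 mm above the worktop, 13 mm above the deck. Moves with the slide.
- bottle_mauve: Bystander: ribbed bottle with red cap and mauve label, 69 mm across, 232 mm high, origin at its underside.
- tissue_pack: Bystander: white tissue pack, 70 x 104 x 188 mm, origin at its underside.
- ink_tin_1: Bystander: red ink tin, 67 mm across, 46 mm high, origin at its underside.
- ink_jar: Bystander: small glass ink jar with tin lid, 62 mm across, 54 mm high, origin at its underside.
- crayon_tin: Bystander: flat green crayon tin, 76 x 119 x 22 mm, origin at its underside.
- round_brush: Bystander: thin round brush lying down, 206 mm long, 11 mm thick, origin at its underside.
- loupe: Bystander: small brass loupe, 39 mm across, 33 mm high, origin at its underside.
- gum_bottle: Bystander: small amber bottle with black cap, 46 mm across, 105 mm high, origin at its underside.

How it is judged:
By the outcome, as a careful person would: the job done as asked, in the order asked, and still so for the second after the job is handed in, with the robot touching nothing.
It also fails if it takes over 54 s, if anything falls off the work surface, if the arm or the gripper's body presses on something with over 40 N, if the wrist force passes 120 N, or if a joint passes its speed limit or range.

## Working session

There is one attempt and no reset: what is moved stays moved. The work goes in short steps, Python scripts to look and compute and a shell command to move; the robot and the scene stay as the last step left them, time stands still between calls to the robot, and variables do not carry over. Pictures are saved under pics/ and viewed, about 8 in all and at most 12, crops included, and the job is handed in when it is done.

```bash
mkdir -p pics; cat > h.py <<'E'
from station import bot
import numpy as np, cv2
from scipy.spatial.transform import Rotation as Rn
def ray(cam,px):
    p=bot.camera_params(cam);K,R,t=[np.array(p[k],float) for k in('K','R','t')]
    d=R.T@np.linalg.inv(K)@np.array([px[0],px[1],1.]);return -R.T@t,d
def atz(cam,px,z):
    c,d=ray(cam,px);return c+d*(z-c[2])/d[2]
def proj(cam,X):
    p=bot.camera_params(cam);v=np.array(p['K'])@(np.array(p['R'])@np.array(X)+np.array(p['t']));return v[:2]/v[2]
def tri(a,b):
    c1,d1=ray('side',a);c2,d2=ray('top',b)
    s=np.linalg.lstsq(np.c_[d1,-d2],c2-c1,rcond=None)[0]
    p,q=c1+s[0]*d1,c2+s[1]*d2;return (p+q)/2,np.linalg.norm(p-q)
E
python3 - <<'E'
from h import *
o=bot.get_obs();print(o)
ims={c:bot.read_camera(c) for c in('side','top')}
cv2.imwrite('pics/s0.png',ims['side']);cv2.imwrite('pics/t0.png',ims['top'])
Z={'knob_grip':.129,'knob_pointer':.109,'set_mark':.108,'switch_mid':.105,'compressor':0}
for n,z in Z.items():
    for c in ims:
        for r in bot.place_of(c,n)[:2]: print(n,c,np.round(r['xy'],1),round(r['score'],2),np.round(atz(c,r['xy'],z),4))
for c in ims: print(c,ray(c,(320,240)))
E
```

```text
{'t': 0.0, 'q': array([ 1.06285534,  0.4778178 ,  0.02233852,  1.55643537, -0.01152389,
        1.1092953 , -0.08309549]), 'joint_vel': array([-0.00036528,  0.00060531, -0.0013323 ,  0.00062528, -0.00035022,
       -0.00130758,  0.00228789]), 'joint_torque': array([-2.41280293e-05, -5.96447539e+01,  1.60782505e+00, -2.81192994e+01,
        1.25015658e-02,  9.33681760e-03,  1.27766094e-05]), 'eef_pos': array([ 0.26252509, -0.62122214,  0.23032061]), 'tool_rot': array([ 0.1402633 , -0.14059882,  0.69364555, -0.6923973 ]), 'contact_force': array([ 0.44392384, -1.4711506 , -0.05174032]), 'torque': array([-3.79432126e-02, -7.73154074e-05,  4.24920579e-02]), 'gripper_width': 1.000639709082507}
knob_grip side [258.7 219.4] 0.65 [0.55   0.1032 0.129 ]
knob_grip top [262.1 236.6] 0.53 [0.5542 0.1077 0.129 ]
knob_pointer side [271.9 223.8] 0.72 [0.5749 0.0796 0.109 ]
knob_pointer top [272.2 240.2] 0.54 [0.5482 0.0804 0.109 ]
knob_pointer top [290.3 240.3] 0.21 [0.5492 0.0281 0.109 ]
set_mark side [257.5 230.6] 0.6 [0.5301 0.0978 0.108 ]
set_mark top [265.6 244.9] 0.63 [0.5341 0.099  0.108 ]
set_mark top [191.7 240.8] 0.15 [0.5409 0.3131 0.108 ]
switch_mid side [269.  223.4] 0.43 [0.5814 0.0911 0.105 ]
switch_mid side [312.3 229.7] 0.41 [ 0.5881 -0.0261  0.105 ]
switch_mid top [313.2 232.2] 0.53 [ 0.5754 -0.0372  0.105 ]
compressor side [286.4 265. ] 0.86 [0.567  0.0397 0.    ]
compressor top [291.3 241.7] 0.96 [0.5649 0.0323 0.    ]
side (array([-0.68502641, -0.5634636 ,  0.82242662]), array([ 0.81509778,  0.33087059, -0.47562216]))
top (array([ 0.24102224, -0.08573327,  1.78288404]), array([ 0.18272237,  0.01651825, -0.9830715 ]))
```

View pics/s0.png

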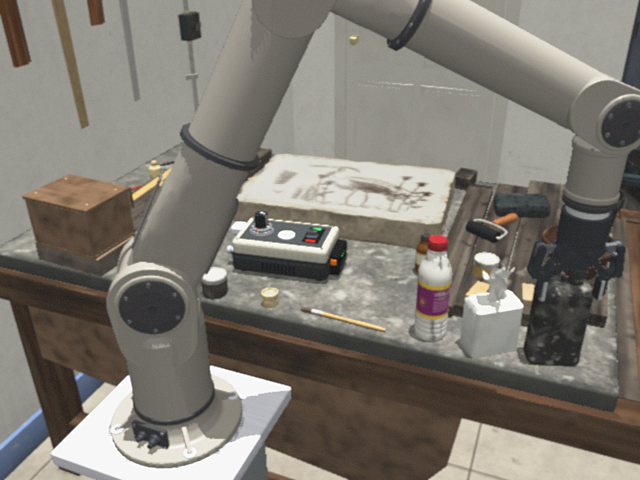

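View pics/t0.png

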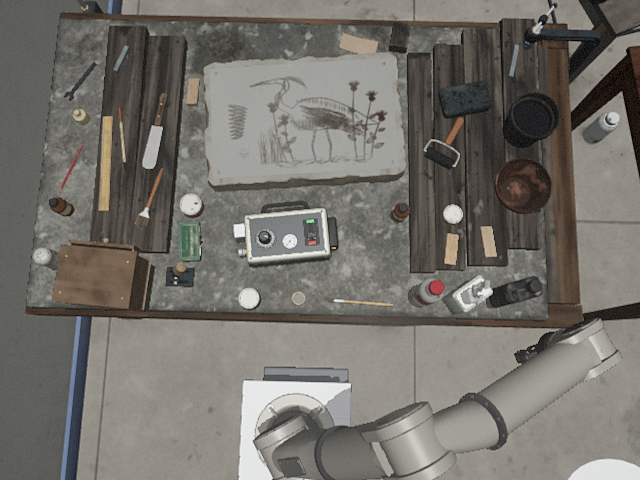

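The compressor is in the middle of the bed: pixels 230-345, 210-275 in the side view and 235-340, 205-265 in the top view. It is yawed a few degrees, with the knob left and the slide right. Both views are unobstructed, so I'll zoom in.

```bash
python3 - <<'E'
from h import *
a=cv2.imread('pics/s0.png')[205:255,235:335];b=cv2.imread('pics/t0.png')[215:265,240:340]
f=lambda x,k:cv2.resize(x,None,fx=k,fy=k,interpolation=cv2.INTER_CUBIC)
A=f(cv2.imread('pics/s0.png')[205:253,238:298],6); 
B=f(cv2.imread('pics/t0.png')[212:260,238:328],6)
h=np.zeros((580,540,3),np.uint8);h[:288,:360]=A;h[290:578,:540]=B
cv2.imwrite('pics/z0.png',h)
for n in('compressor','knob_grip','power_slide'):
  r=bot.cut_out('top',n)[0];m=r['pixels'].astype(np.uint8)
  print(n,r['score'],r['extent'],cv2.minAreaRect(cv2.findNonZero(m)))
k,e=tri((258.7,219.4),(262.1,236.6));print(k,e)
for z,p in ((.129,'k'),):
  pass
print(tri((257.5,230.6),(265.6,244.9)),tri((312.3,229.7),(313.2,232.2)))
# compressor edges: deck line directions
E
```

```text
compressor 0.88 [235.9, 202.0, 338.0, 267.8] ((285.5592346191406, 232.76194763183594), (62.52077102661133, 103.4603042602539), 84.68545532226562)
knob_grip 0.69 [258.9, 233.9, 272.5, 244.4] ((264.2500305175781, 237.25003051757812), (13.435027122497559, 11.31370735168457), 45.0)Traceback (most recent call last):
  File "<stdin>", line 9, in <module>
IndexError: list index out of range
```

View pics/z0.png

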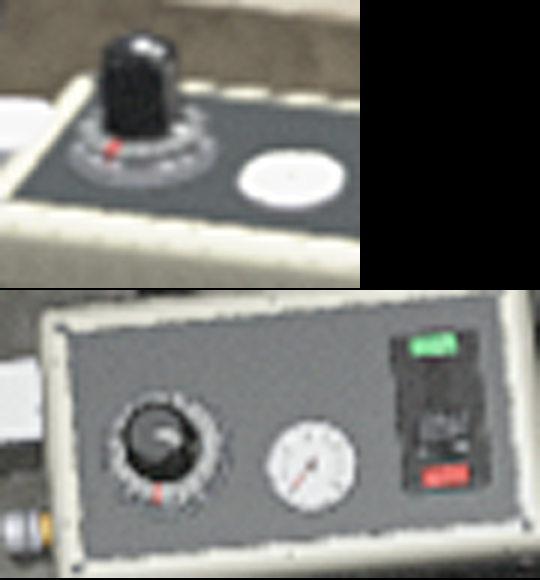

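The top view shows the collar centre near px (265.5, 238), the red mark at (264, 245.7) toward the front, and the pointer line to the right. The slide is at red; the crop shows it at roughly px (312, 235). Next I'll refine the axis, the mark and the pointer.

```bash
python3 - <<'E'
from h import *
ims={'side':cv2.imread('pics/s0.png'),'top':cv2.imread('pics/t0.png')}
def world(c,px,z): return np.round(atz(c,px,z),4)
red={}
for c,(x0,y0,x1,y1) in {'side':(248,215,275,238),'top':(254,228,278,252)}.items():
    im=ims[c][y0:y1,x0:x1].astype(float);b,g,r=im[...,0],im[...,1],im[...,2]
    w=np.clip(r-(b+g)/2-25,0,None);yy,xx=np.mgrid[y0:y1,x0:x1]
    red[c]=np.array([(w*xx).sum(),(w*yy).sum()])/w.sum();print('red',c,red[c],world(c,red[c],.108))
print('tri red',tri(red['side'],red['top']))
g=ims['top'][226:252,252:280].mean(2).astype(int);print(g)
for n,p in dict(gr=(433,55),rd=(446,186),bl=(80,275),br=(525,238),tl=(62,38)).items():
    print(n,world('top',(238+p[0]/6-.4,212+p[1]/6-.4),.092))
print(world('top',(265.2,238),.108))
for c in ims: 
  for r in bot.place_of(c,'power_slide')[:2]+bot.search_frame(c,'power_slide')[:2]: print(c,r)
E
```

```text
red side [256.31655844 229.15909091] [0.5361 0.1042 0.108 ]
red top [263.81818182 245.43896104] [0.5324 0.104  0.108 ]
tri red (array([0.53242995, 0.10309832, 0.10993842]), np.float64(0.0016326869996057568))
[[123 125 123 127 124 124 124 125 124 122 122 127 123 123 127 125 125 128
  126 126 131 126 125 129 126 125 127 128]
 [124 124 121 123 126 123 127 123 123 123 122 126 126 124 126 125 124 126
  121 128 127 129 125 126 127 126 126 128]
 [121 125 125 127 125 128 126 125 126 118 113 122 121 115 124 123 122 125
  129 129 128 129 127 130 129 128 128 126]
 [124 124 124 123 124 121 125 122 114 131 138 148 159 152 127 170 143 124
  122 118 127 127 126 127 131 128 123 131]
 [122 125 125 125 127 126 127 125 126 140 128 123 140 146 119 190 165 117
  132 109 125 131 132 128 128 130 129 129]
 [124 128 123 127 129 121 128 160 118 104  59  76  71  61  69 138 160 162
  180 152 111 118 119 130 126 127 128 129]
 [126 123 127 126 125 122 140 150  55  78  99 108 111 106  73  49 104 180
  191 172 152 119 117 128 129 128 131 130]
 [127 124 129 125 123 146 161  92  78 111 111 110 110 111 112  87  44 119
[... 1851 characters left out ...]
8 129 137 127 132 124
  114 138 131 132 131 135 134 131 132 134]
 [123 125 128 129 130 130 130 133 130 131 129 120 117 121 125 121 134 130
  137 132 136 134 134 133 134 134 132 134]
 [127 130 131 130 129 133 132 127 133 126 131 133 133 135 131 131 133 132
  132 133 135 132 130 131 133 133 134 133]]
gr [ 0.612  -0.0258  0.092 ]
rd [ 0.547 -0.034  0.092]
bl [0.4989 0.1417 0.092 ]
br [ 0.5224 -0.073   0.092 ]
tl [0.616  0.1561 0.092 ]
[0.5543 0.101  0.108 ]Traceback (most recent call last):
  File "<stdin>", line 15, in <module>
ValueError: it knows: bottle_mauve, compressor, crayon_tin, gum_bottle, ink_jar, ink_tin, knob_grip, knob_pointer, loupe, round_brush, set_mark, switch_mid, tissue_pack
```

```bash
cat >> h.py <<'E'
def state():
    o=bot.get_obs();q=o['tool_rot'];R=Rn.from_quat([q[1],q[2],q[3],q[0]]).as_matrix()
    return o,np.array(o['eef_pos']),R
def sh(target):
    o,p,R=state();print('t',round(o['t'],2),'p',np.round(p,4),'F',np.round(o['contact_force'],1),'w',round(o['gripper_width'],3),'q',np.round(o['q'],2))
    print('tool axes (cols)\n',np.round(R,3));print('shift tool',np.round(R.T@(np.array(target)-p),4))
E
python3 - <<'E'
from h import *
sh((.554,.101,.2)); sh((.263,-.622,.36))
print(atz('top',(263.6,235.3),.145),atz('top',(311.3,235),.115),proj('top',(.554,.101,.145)),proj('side',(.554,.101,.145)))
for n in('bottle_mauve','tissue_pack','gum_bottle'):
    print(n,[np.round(atz('top',r['xy'],0),3) for r in bot.place_of('top',n)[:1]])
E
```

```text
t 0.75 p [ 0.2627 -0.6218  0.2314] F [ 0.7 -0.1 -0. ] w 0.999 q [ 1.06  0.48  0.02  1.56 -0.01  1.11 -0.08]
tool axes (cols)
 [[-0.921  0.     0.389]
 [-0.389 -0.    -0.921]
 [-0.    -1.     0.   ]]
shift tool [-0.5496  0.0313 -0.5524]
t 0.75 p [ 0.2627 -0.6218  0.2314] F [ 0.7 -0.1 -0. ] w 0.999 q [ 1.06  0.48  0.02  1.56 -0.01  1.11 -0.08]
tool axes (cols)
 [[-0.921  0.     0.389]
 [-0.389 -0.    -0.921]
 [-0.    -1.     0.   ]]
shift tool [-0.0002 -0.1286  0.0003]
[0.55505215 0.10174395 0.145     ] [ 0.5650644  -0.03225084  0.115     ] [263.84623486 235.67118801] [259.83919365 213.1480115 ]
bottle_mauve [array([ 0.398, -0.378,  0.   ])]
tissue_pack [array([ 0.41 , -0.494,  0.   ])]
gum_bottle [array([ 0.657, -0.301,  0.   ])]
```

```bash
python3 -m crank '[{"linear":[0,-0.04,0],"dr":[0,0,0],"hand":1},{"linear":[0,-0.08,0],"dr":[0,0,0],"hand":1},{"linear":[-0.02,-0.11,-0.02],"dr":[0,0,0],"hand":1},{"linear":[-0.05,-0.12,-0.05],"dr":[0,-7,0],"hand":1},{"linear":[-0.08,-0.12,-0.08],"dr":[0,-14,0],"hand":1},{"linear":[-0.11,-0.12,-0.11],"dr":[0,-20,0],"hand":1},{"linear":[-0.14,-0.12,-0.14],"dr":[0,-27,0],"hand":1},{"linear":[-0.17,-0.12,-0.17],"dr":[0,-34,0],"hand":1},{"linear":[-0.20,-0.12,-0.20],"dr":[0,-40,0],"hand":1},{"linear":[-0.23,-0.12,-0.23],"dr":[0,-40,0],"hand":1}]'; python3 -c "
from h import *
sh((.554,.101,.2))"
```

```text
t: 1.73
eef_pos: [0.383, -0.3244, 0.3516]
tool_rot: [-0.371, 0.371, -0.602, 0.603]
contact_force: [1.2, -0.2, -0.6]
gripper_width: 1.003
t 1.73 p [ 0.383  -0.3244  0.3516] F [ 1.2 -0.2 -0.6] w 1.003 q [ 0.8   0.1  -0.24  1.79  0.03  1.25  0.08]
tool axes (cols)
 [[-0.451  0.     0.893]
 [-0.893 -0.001 -0.451]
 [ 0.    -1.     0.001]]
shift tool [-0.4569  0.1514 -0.0391]
```

```bash
python3 -m crank '[{"linear":[-0.04,0,0],"dr":[0,0,0],"hand":1},{"linear":[-0.08,0,-0.005],"dr":[0,0,0],"hand":1},{"linear":[-0.12,0.02,-0.01],"dr":[0,0,0],"hand":1},{"linear":[-0.16,0.03,-0.015],"dr":[0,0,0],"hand":1},{"linear":[-0.2,0.045,-0.02],"dr":[0,0,0],"hand":1},{"linear":[-0.24,0.06,-0.025],"dr":[0,0,0],"hand":1},{"linear":[-0.28,0.08,-0.03],"dr":[0,0,0],"hand":1},{"linear":[-0.32,0.09,-0.035],"dr":[0,0,0],"hand":1},{"linear":[-0.36,0.11,-0.039],"dr":[0,0,0],"hand":1},{"linear":[-0.39,0.12,-0.039],"dr":[0,0,0],"hand":1}]';  python3 -c "
from h import *
sh((.554,.101,.2))"
```

```text
t: 2.57
eef_pos: [0.5248, 0.0388, 0.2313]
tool_rot: [-0.369, 0.369, -0.603, 0.603]
contact_force: [0.8, -1.1, 0.1]
gripper_width: 0.997
t 2.57 p [0.5248 0.0388 0.2313] F [ 0.8 -1.1  0.1] w 0.997 q [ 0.27  0.28 -0.55  1.88  0.17  1.03 -0.82]
tool axes (cols)
 [[-0.456  0.     0.89 ]
 [-0.89  -0.    -0.456]
 [ 0.    -1.     0.   ]]
shift tool [-0.0687  0.0313 -0.0024]
```

```bash
python3 -m crank '[{"linear":[-0.035,0.01,-0.002],"dr":[0,0,0],"hand":1},{"linear":[-0.068,0.02,-0.002],"dr":[0,0,0],"hand":1},{"linear":[-0.0687,0.03,-0.002],"dr":[0,0,0],"hand":1},{"linear":[-0.0687,0.03,-0.002],"dr":[0,0,0],"hand":1},{"linear":[-0.0687,0.03,-0.002],"dr":[0,0,0],"hand":1}]';  python3 -c "
from h import *
sh((.5545,.1012,.114))
im=bot.read_camera('side')[150:270,200:340];im2=bot.read_camera('top')[190:290,210:350]
cv2.imwrite('pics/a1.png',np.vstack([cv2.resize(i,None,fx=4,fy=2.7*4/3.0 if 0 else 2.7,interpolation=2) if 0 else cv2.resize(i,(420,i.shape[0]*3),interpolation=2) for i in (im[:95],im2)]))"
```

```text
t: 2.98
eef_pos: [0.5539, 0.0985, 0.2014]
tool_rot: [0.368, -0.37, 0.603, -0.603]
contact_force: [-0.1, -1.0, 0.4]
gripper_width: 0.999
t 2.98 p [0.5539 0.0985 0.2014] F [-0.1 -1.   0.4] w 0.999 q [ 0.15  0.38 -0.55  1.83  0.23  1.   -0.97]
tool axes (cols)
 [[-0.456 -0.002  0.89 ]
 [-0.89  -0.001 -0.456]
 [ 0.002 -1.    -0.001]]
shift tool [-0.0029  0.0874 -0.0006]
```

View pics/a1.png

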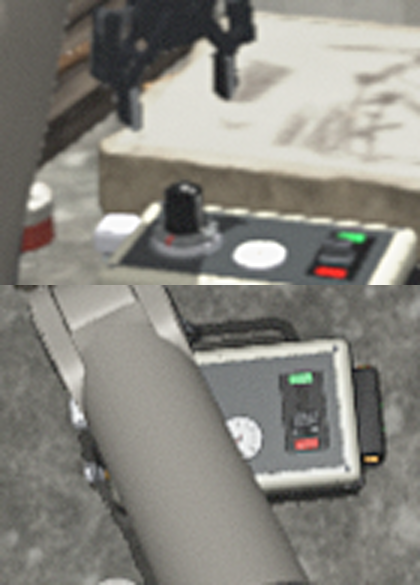

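The side view shows the open fingers straddling the knob (knob at about px (261, 218)). The arm hides the knob in the top view. Descending and gripping.

```bash
python3 -m crank '[{"linear":[-0.002,0.03,0],"dr":[0,0,0],"hand":1},{"linear":[-0.002,0.06,0],"dr":[0,0,0],"hand":1},{"linear":[-0.002,0.087,0],"dr":[0,0,0],"hand":1},{"linear":[-0.002,0.087,0],"dr":[0,0,0],"hand":0.2},{"linear":[-0.002,0.087,0],"dr":[0,0,0],"hand":-0.5},{"linear":[-0.002,0.087,0],"dr":[0,0,0],"hand":-1},{"linear":[-0.002,0.087,0],"dr":[0,0,0],"hand":-1},{"linear":[-0.002,0.087,0],"dr":[0,0,0],"hand":-1},{"linear":[-0.002,0.087,0],"dr":[0,0,0],"hand":-1},{"linear":[-0.002,0.087,0],"dr":[0,0,0],"hand":-1}]' 30;  python3 -c "
from h import *
sh((.5545,.1012,.114));print(bot.get_obs()['torque'])"
```

```text
t: 3.92
eef_pos: [0.5568, 0.101, 0.1172]
tool_rot: [-0.37, 0.368, -0.603, 0.604]
contact_force: [-0.7, -0.9, 7.4]
gripper_width: 0.39
t 3.92 p [0.5568 0.101  0.1172] F [-0.7 -0.9  7.4] w 0.39 q [ 0.11  0.48 -0.51  1.9   0.31  0.84 -1.04]
tool axes (cols)
 [[-0.456  0.004  0.89 ]
 [-0.89   0.    -0.456]
 [-0.002 -1.     0.003]]
shift tool [ 0.0009  0.0032 -0.0022]
[-0.2538322   0.26441823 -0.03722509]
```

```bash
python3 -m crank '[{"linear":[0,-0.0025,0.0015],"dr":[0,0,0],"hand":-1},{"linear":[0,-0.0025,0.0015],"dr":[0,0,0],"hand":-1},{"linear":[0,-0.0025,0.0015],"dr":[0,5,0],"hand":-1},{"linear":[0,-0.0025,0.0015],"dr":[0,11,0],"hand":-1},{"linear":[0,-0.0025,0.0015],"dr":[0,17,0],"hand":-1},{"linear":[0,-0.0025,0.0015],"dr":[0,23,0],"hand":-1},{"linear":[0,-0.0025,0.0015],"dr":[0,29,0],"hand":-1},{"linear":[0,-0.0025,0.0015],"dr":[0,35,0],"hand":-1},{"linear":[0,-0.0025,0.0015],"dr":[0,35,0],"hand":-1},{"linear":[0,-0.0025,0.0015],"dr":[0,35,0],"hand":-1}]';  python3 -c "
from h import *
sh((.5545,.1012,.114));print(bot.get_obs()['torque'])
im=bot.read_camera('side')
for n in ('knob_pointer','set_mark'): print([(r['xy'],r['score'],atz('side',r['xy'],.109)) for r in bot.place_of('side',n)[:2]])
cv2.imwrite('pics/a2.png',cv2.resize(im[190:250,225:305],None,fx=6,fy=6,interpolation=2))"
```

```text
t: 4.75
eef_pos: [0.557, 0.1008, 0.1179]
tool_rot: [0.172, -0.171, 0.686, -0.686]
contact_force: [0.0, 1.5, 0.5]
gripper_width: 0.387
t 4.75 p [0.557  0.1008 0.1179] F [0.  1.5 0.5] w 0.387 q [ 0.    0.46 -0.37  1.9   0.22  0.82 -1.57]
tool axes (cols)
 [[-0.882  0.001  0.471]
 [-0.471  0.    -0.882]
 [-0.001 -1.     0.   ]]
shift tool [ 0.002   0.0039 -0.0015]
[ 0.38991116 -0.02597472 -0.11991052]
[([264.3, 224.7], 0.48, array([0.56359186, 0.09544507, 0.109     ])), ([486.6, 348.5], 0.26, array([ 0.25909499, -0.50468068,  0.109     ]))]
[([487.2, 345.5], 0.58, array([ 0.26831932, -0.5043955 ,  0.109     ])), ([260.9, 230.1], 0.45, array([0.53385142, 0.09018447, 0.109     ]))]
```

View pics/a2.png

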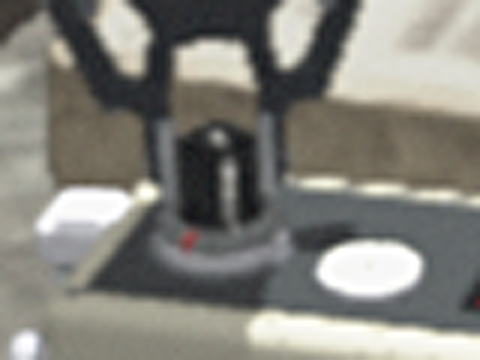

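The white side line shows at crop (230, 195) and the red mark at crop (190, 240). The pointer has turned with the knob and still has about 45° to go. I'll measure both angles by projecting into the side view.

```bash
python3 - <<'E'
from h import *
im=cv2.imread('pics/s0.png').mean(2).astype(int); print(im[214:226,250:270])
a=cv2.resize(cv2.imread('pics/a2.png'),(80,60),interpolation=cv2.INTER_AREA).mean(2).astype(int)
print(a[26:40,27:50])
for ax in ((.557,.101),(.5545,.1012)):
  print('axis',[np.round(proj('side',(*ax,z)),1) for z in(.113,.129,.145)])
  for d in range(-60,30,6): # degrees cw from world -x
    v=np.array([-np.cos(np.radians(d)),np.sin(np.radians(d))])
    f=lambda r,z:np.round(proj('side',(ax[0]+r*v[0],ax[1]+r*v[1],z)),1)
    print(d,'line129',f(.017,.129),'tip109',f(.022,.109))
E
```

```text
[[103 102 102 103  95  66  49  57  57  56  68  76  93 128 141  91  67  80
  104 112]
 [102  98 100  99  89  61  57  68  55  48  55  44  51  79  92  90  98  90
  101 110]
 [ 97  99 107 111  89  54  40  47  39  44  40  37  38  53  66  96 113  94
  101 105]
 [119 150 155 137  96  53  29  40  36  32  39  34  33  31  45  81  99  88
   99 103]
 [193 240 232 162  83  44  31  37  38  30  38  34  36  29  37  75  93 103
  135 160]
 [241 252 245 173  89  45  35  36  38  31  34  36  36  33  35  74  93 127
  191 237]
 [248 249 224 142  83  48  35  36  31  29  29  33  33  37  41  75  95 102
  136 169]
 [251 242 174 112  84  49  34  37  36  39  36  39  32  34  42  69  93  89
   86 102]
 [243 193 127 105  94  56  36  38  33  37  32  38  29  41  37  61  87  89
   96 121]
 [207 131 110 128 123  73  30  34  32  35  33  36  38  41  35  54  81  90
  123 166]
 [147 112 124 139 126  69  30  33  30  35  40  36  35  32  28  50  72  79
   99 147]
 [116 145 172 172 132  65  28  27  35  34  36  32  31  40  30  47  92 130
  142 150]]
[[118 108  68  40  29  35  30  34  31  46  75  83  52  33  36  58  96 117
   99
[... 2123 characters left out ...]
])]
-60 line129 [264.  221.1] tip109 [265.5 229. ]
-54 line129 [263.4 221.3] tip109 [264.7 229.2]
-48 line129 [262.7 221.5] tip109 [263.9 229.4]
-42 line129 [262.  221.6] tip109 [263.  229.6]
-36 line129 [261.3 221.7] tip109 [262.1 229.7]
-30 line129 [260.6 221.8] tip109 [261.2 229.8]
-24 line129 [259.9 221.8] tip109 [260.3 229.9]
-18 line129 [259.2 221.8] tip109 [259.3 229.9]
-12 line129 [258.5 221.8] tip109 [258.4 229.8]
-6 line129 [257.8 221.7] tip109 [257.5 229.7]
0 line129 [257.1 221.6] tip109 [256.7 229.6]
6 line129 [256.5 221.5] tip109 [255.9 229.4]
12 line129 [255.9 221.3] tip109 [255.2 229.2]
18 line129 [255.4 221.2] tip109 [254.5 229. ]
24 line129 [254.9 220.9] tip109 [253.9 228.7]
```

```bash
python3 -m crank '[{"linear":[0,0,0],"dr":[0,6,0],"hand":-1},{"linear":[0,0,0],"dr":[0,12,0],"hand":-1},{"linear":[0,0,0],"dr":[0,18,0],"hand":-1},{"linear":[0,0,0],"dr":[0,24,0],"hand":-1},{"linear":[0,0,0],"dr":[0,30,0],"hand":-1},{"linear":[0,0,0],"dr":[0,36,0],"hand":-1},{"linear":[0,0,0],"dr":[0,42,0],"hand":-1},{"linear":[0,0,0],"dr":[0,42,0],"hand":-1},{"linear":[0,0,0],"dr":[0,42,0],"hand":-1}]';  python3 -c "
from h import *
sh((.5545,.1012,.114));print(bot.get_obs()['torque'])
im=bot.read_camera('side')
cv2.imwrite('pics/s3.png',im)
g=im.mean(2).astype(int);print(g[216:234,250:268]);r=im.astype(int);print((r[...,2]-(r[...,0]+r[...,1])//2)[222:234,250:268])
cv2.imwrite('pics/a3.png',cv2.resize(im[200:240,240:285],None,fx=12,fy=12,interpolation=2))"
```

```text
t: 5.65
eef_pos: [0.557, 0.1005, 0.1176]
tool_rot: [-0.085, 0.086, 0.702, -0.702]
contact_force: [1.0, 2.0, 0.5]
gripper_width: 0.391
t 5.65 p [0.557  0.1005 0.1176] F [1.  2.  0.5] w 0.391 q [-0.13  0.44 -0.2   1.91  0.12  0.8  -2.21]
tool axes (cols)
 [[-0.971  0.001 -0.239]
 [ 0.239  0.    -0.971]
 [-0.001 -1.    -0.   ]]
shift tool [ 0.0026  0.0036 -0.0001]
[ 0.48883294 -0.34119703 -0.0356867 ]
[[ 89  95  98  66  35  38  49  70  82  51  25  30  46  86 119 113  89  53]
 [115 132 110  69  39  32  52  96 110  62  34  29  46  78 110 114  89  52]
 [182 198 137  72  39  32  62 117 138  80  27  28  39  76 108 118  90  57]
 [239 236 158  76  41  32  61 125 148  83  30  30  43  74 110 119  97  58]
 [250 247 184  96  49  37  64 131 150  91  27  30  42  77 110 119  98  59]
 [252 244 170 103  68  40  62 123 146  81  30  27  40  67 103 119  98  53]
 [245 192 123  94  80  43  48 102 116  68  29  31  34  64 103 120 104  61]
 [165 108  82  87  79  48  48  90 110  65  34  33  35  67 103 122 112  90]
 [ 84  65  77  87  71  37  43  90 110  70  33  29  33  60  92 113 112  96]
 [ 67  81  99  96  70  
[... 637 characters left out ...]
0 147 143 137]]
[[10  9  1 -5 -4 -2 -2  1  1  2 -3 -4 -1  0 -3 -4 -4 -1]
 [12  3 -3 -3 -1 -4  1  1  3  0 -2  2 -5  0 -2 -1 -5 -5]
 [ 3 -3 -3  0 -2 -1 -2  1  2  1 -1  1 -3 -3 -1 -3 -3 -6]
 [-2 -3 -1  0  0  0 -1  3  2  1  0 -1 -2 -2 -1 -4 -1 -2]
 [-4 -2  0 -4 -2 -2 -1  0  1  0  3 -1  1  2  3 -2 -3 -3]
 [-3 -1 -2 -2 -2 -2  2  3  0 -1 -1  0  0 -4 -1  0 -1 -1]
 [-2 -2 -1 -3 -1  6 24 22  5  1  1  1  0  0 -1 -2 -1 -2]
 [-4  0 -3 -5  3 33 65 50 14 -2  0 -2 -3 -2  0  0 -2 -3]
 [-3 -2 -1 -1  6 43 63 29  1 -2 -2 -2 -2 -3 -3 -2 -2 -4]
 [-3 -4 -2 -3  0 26 40 10 -4 -1 -2 -2  0  1 -4 -1 -2 -1]
 [-2 -3 -2 -3 -1  8 12  1 -4 -1 -4 -2 -3 -2 -2 -2 -2 -2]
 [-2 -3 -4 -5 -3  0  0  0 -1 -1 -3  0 -1  0 -1 -3 -2 -1]]
```

View pics/a3.png

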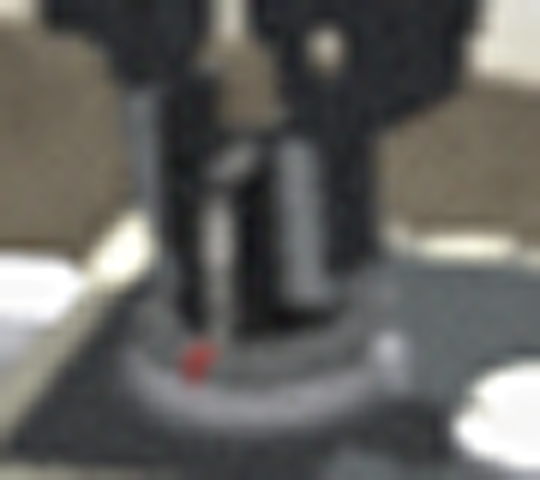

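The pointer line (px 257.7, 220) still sits about 9° short of the mark (px 256.1, 229.5). Turning 9° more.

```bash
python3 -m crank '[{"linear":[0,0,0],"dr":[0,5,0],"hand":-1},{"linear":[0,0,0],"dr":[0,9,0],"hand":-1},{"linear":[0,0,0],"dr":[0,9,0],"hand":-1},{"linear":[0,0,0],"dr":[0,9,0],"hand":-1}]';  python3 -c "
from h import *
sh((.5545,.1012,.114))
im=bot.read_camera('side')
cv2.imwrite('pics/s4.png',im)
g=im.mean(2).astype(int);print(g[217:231,252:264]);r=im.astype(int);w=np.clip((r[...,2]-(r[...,0]+r[...,1])//2)-8,0,None)[224:235,250:264]
print(w,(w.sum(0)*np.arange(250,264)).sum()/w.sum())
L=np.clip(g[217:222,255:262]-45,0,None);print((L.sum(0)*np.arange(255,262)).sum()/L.sum())
cv2.imwrite('pics/a4.png',cv2.resize(im[200:240,240:285],None,fx=12,fy=12,interpolation=2))"
```

```text
t: 6.03
eef_pos: [0.557, 0.1004, 0.1176]
tool_rot: [-0.14, 0.14, 0.693, -0.693]
contact_force: [1.8, 2.5, 1.0]
gripper_width: 0.388
t 6.03 p [0.557  0.1004 0.1176] F [1.8 2.5 1. ] w 0.388 q [-0.16  0.44 -0.17  1.91  0.1   0.8  -2.35]
tool axes (cols)
 [[-0.921  0.001 -0.389]
 [ 0.389  0.    -0.921]
 [-0.001 -1.    -0.001]]
shift tool [0.0026 0.0036 0.0003]
[[143  97  48  59 122 142  78  34  28  51  90 117]
 [182 105  43  60 127 150  86  34  34  46  87 120]
 [195 110  47  62 130 151  85  24  23  45  88 120]
 [202 112  55  50 104 119  71  30  30  44  87 115]
 [175 107  77  57  92 106  60  33  29  44  83 115]
 [125  96  80  55  88 107  65  35  29  44  76 112]
 [ 81  86  76  55  75  90  64  38  27  38  71 108]
 [ 77  79  68  48  64  84  73  44  27  35  60  98]
 [ 96  96  67  41  67  87  72  41  30  29  45  75]
 [ 99  99  83  66 102 121  80  36  24  30  30  38]
 [ 93  96  93 103 162 183 106  43  31  32  36  38]
 [ 91  95  94 110 136 146  98  67  62  64  70  73]
 [ 98  93  97 101 103 104  97  95  93 100  99  99]
 [116 106  98  88  88  96 100 100  95 102 102 102]]
[[ 0  0  0  0  0  0  0  0  0  0  0  0  0  0]
 [ 0  0  0  0  0  0  0  0  0  0  0  0  0  0]
 [ 0  0  0  0  0  0  0  0  0  0  0  0  0  0]
 [ 0  0  0  0  0  0  0  0  0  0  0  0  0  0]
 [ 0  0  0  0  0  0 11 10  0  0  0  0  0  0]
 [ 0  0  0  0  0 22 54 42  8  0  0  0  0  0]
 [ 0  0  0  0  0 35 56 19  0  0  0  0  0  0]
 [ 0  0  0  0  0 21 31  1  0  0  0  0  0  0]
 [ 0  0  0  0  0  0  5  0  0  0  0  0  0  0]
 [ 0  0  0  0  0  0  0  0  0  0  0  0  0  0]
 [ 0  0  0  0  0  0  0  0  0  0  0  0  0  0]] 256.031746031746
256.7121807465619
```

View pics/a4.png

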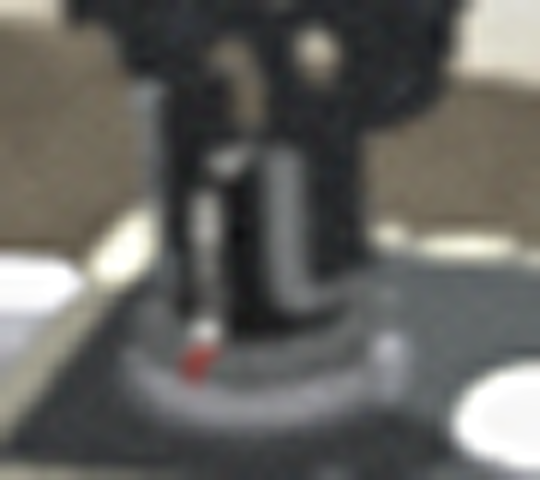

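White pointer tip (px 256.7, 227.5) runs straight into the red mark (256.5, 228 to 255.7, 231), so they are aligned. Pulling up.

```bash
python3 -m crank '[{"linear":[0,0,0],"dr":[0,0,0],"hand":-1},{"linear":[0,-0.003,0],"dr":[0,0,0],"hand":-1},{"linear":[0,-0.005,0],"dr":[0,0,0],"hand":-1},{"linear":[0,-0.007,0],"dr":[0,0,0],"hand":-1},{"linear":[0,-0.009,0],"dr":[0,0,0],"hand":-1},{"linear":[0,-0.010,0],"dr":[0,0,0],"hand":-1},{"linear":[0,-0.010,0],"dr":[0,0,0],"hand":-1}]' 50;  python3 -c "
from h import *
sh((.5545,.1012,.114))"
```

```text
t: 6.67
eef_pos: [0.5567, 0.1004, 0.1258]
tool_rot: [-0.141, 0.141, 0.693, -0.693]
contact_force: [9.5, 4.6, -17.5]
gripper_width: 0.382
t 6.67 p [0.5567 0.1004 0.1258] F [  9.5   4.6 -17.5] w 0.382 q [-0.16  0.43 -0.17  1.91  0.09  0.81 -2.35]
tool axes (cols)
 [[-0.92   0.    -0.391]
 [ 0.391  0.001 -0.92 ]
 [ 0.    -1.    -0.001]]
shift tool [0.0023 0.0118 0.0002]
```

```bash
python3 -m crank '[{"linear":[0,0.0015,0],"dr":[0,0,0],"hand":-1},{"linear":[0,0.0015,0],"dr":[0,0,0],"hand":-1},{"linear":[0,0.0015,0],"dr":[0,0,0],"hand":0.6},{"linear":[0,0.0015,0],"dr":[0,0,0],"hand":0.6},{"linear":[0,0.0015,0],"dr":[0,0,0],"hand":0.6},{"linear":[0,0.0015,0],"dr":[0,0,0],"hand":0.6},{"linear":[0,0.0015,0],"dr":[0,0,0],"hand":0.6},{"linear":[0,-0.03,0],"dr":[0,0,0],"hand":0.6},{"linear":[0,-0.07,0],"dr":[0,0,0],"hand":0.6},{"linear":[0,-0.08,0],"dr":[0,0,0],"hand":0.6}]';  python3 -c "
from h import *
sh((.5545,.1012,.114))
im=bot.read_camera('side')
cv2.imwrite('pics/s5.png',im)
for n in('knob_pointer','set_mark','switch_mid'): print(n,[(r['xy'],round(r['score'],2)) for r in bot.place_of('side',n)[:2]])
cv2.imwrite('pics/a5.png',cv2.resize(im[200:260,240:340],None,fx=7,fy=7,interpolation=2))"
```

```text
t: 7.5
eef_pos: [0.5591, 0.1009, 0.2128]
tool_rot: [-0.139, 0.144, 0.694, -0.692]
contact_force: [1.3, -0.0, 0.5]
gripper_width: 0.8
t 7.5 p [0.5591 0.1009 0.2128] F [ 1.3 -0.   0.5] w 0.8 q [-0.15  0.33 -0.17  1.83  0.07  0.98 -2.32]
tool axes (cols)
 [[-0.92   0.007 -0.392]
 [ 0.392  0.002 -0.92 ]
 [-0.006 -1.    -0.004]]
shift tool [0.0049 0.0988 0.0019]
knob_pointer [([256.6, 222.7], 0.47)]
set_mark [([257.3, 230.4], 0.5)]
switch_mid [([311.8, 231.1], 0.45)]
```

View pics/a5.png

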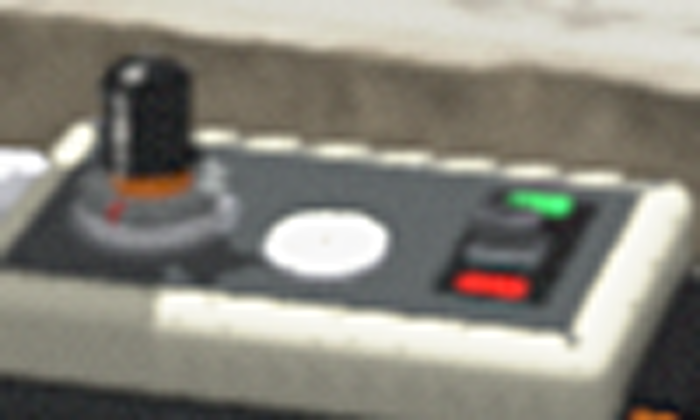

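The orange band shows under the skirt, and the pointer stands over the red mark at crop (118, 205). The thumb is at crop (508, 238), next to the red end. Next I'll work out the slide target.

```bash
python3 -c "
from h import *
print(atz('side',(312.3,234),.105),atz('side',(311.8,231.1),.105),atz('top',(312,234.5),.115))
r=tri((312.3,233.5),(311.6,235));print(r)
im=bot.read_camera('top');print([(q['xy'],q['score'],atz('top',q['xy'],.105)) for q in bot.place_of('top','switch_mid')[:2]])
g=im.mean(2).astype(int);print(g[220:247,304:321])
g=cv2.imread('pics/s5.png').mean(2).astype(int);L=np.clip(g[211:219,254:261]-45,0,None);print(g[208:230,252:264])
sh((.525,-.033,.2))"
```

```text
[ 0.56675446 -0.03494562  0.105     ] [ 0.58066152 -0.02786426  0.105     ] [ 0.56658155 -0.03422476  0.115     ]
(array([ 0.56727703, -0.03370277,  0.10582726]), np.float64(0.0019327407965220548))
[([191.8, 207.6], 0.72, array([0.64005073, 0.32003751, 0.105     ])), ([312.7, 232.9], 0.64, array([ 0.5733108 , -0.03580798,  0.105     ]))]
[[ 80  82 117 153 156 159 168 175 193 169  80  83  76  96 133 127 126]
 [ 80  76 134 188 184 184 187 189 171 166 102  82  70  86 136 133 123]
 [ 79  72 108 162 152 154 160 162 128 132  93  84  77  91 138 132 125]
 [ 78  80  84  86  60  70  66  69  77  78  80  84  79  98 140 131 125]
 [ 82  86  84  78  80  68  69  79  77  84  87  84  92 111 134 133 126]
 [ 86  87  81  82  84  66  76  75  74  86  86  84  85 104 129 133 129]
 [ 93  77  85  82  82  71  78  74  72  88  82  85  85  95 112 134 129]
 [ 91  82  83  88  87  83  75  74  70  86  89  84  85  85 106 135 130]
 [ 83  85  85  85  88  75  74  75  79  88  85  91  87  78  96 139 132]
 [ 75  85  87  88  81  76  71  80  78  89  88  93  86  82 104 138 132]
 [ 76  81  88  86  78  58  77  81  79  90  92  88 
[... 1812 characters left out ...]
 37  40]
 [176 105  64  52  89 107  62  30  31  34  29  35]
 [121  84  57  50  89 110  66  37  34  34  29  36]
 [ 76  74  63  48  77  91  60  34  30  33  32  31]
 [ 80  90  88  73  87  96  54  36  31  35  39  35]
 [ 99 106 103 101 106 101  68  59  54  64  64  69]
 [ 96 109 110 108 106 102  88  87  89  93  85  83]
 [ 95 100 104 107 106  98  96  98 100 101 100  98]
 [ 93  95  98 107 107 103 109 106 105 107 109 105]
 [ 97  93  96 103  99  99 103 101 102 106 105 102]]
t 7.8 p [0.5556 0.0999 0.2061] F [-0.4  0.2 -0.6] w 0.798 q [-0.15  0.33 -0.17  1.84  0.07  0.98 -2.32]
tool axes (cols)
 [[-0.92  -0.002 -0.392]
 [ 0.392 -0.001 -0.92 ]
 [ 0.002 -1.     0.002]]
shift tool [-0.0239  0.0063  0.1343]
```

```bash
python3 -m crank '[{"linear":[-0.006,0,0.035],"dr":[0,-6,0],"hand":0},{"linear":[-0.012,0,0.07],"dr":[0,-12,0],"hand":-1},{"linear":[-0.018,0,0.105],"dr":[0,-18,0],"hand":-1},{"linear":[-0.023,0,0.14],"dr":[0,-24,0],"hand":-1},{"linear":[-0.023,0,0.14],"dr":[0,-29.5,0],"hand":-1},{"linear":[-0.023,0.03,0.14],"dr":[0,-29.5,0],"hand":-1},{"linear":[-0.023,0.06,0.14],"dr":[0,-29.5,0],"hand":-1},{"linear":[-0.023,0.085,0.14],"dr":[0,-29.5,0],"hand":-1},{"linear":[-0.023,0.085,0.14],"dr":[0,-29.5,0],"hand":-1},{"linear":[-0.023,0.085,0.14],"dr":[0,-29.5,0],"hand":-1}]' 30;  python3 -c "
from h import *
sh((.547,-.0363,.101))
im=bot.read_camera('side');cv2.imwrite('pics/a6.png',cv2.resize(im[200:260,240:340],None,fx=6,fy=6,interpolation=2))"
```

```text
t: 8.63
eef_pos: [0.5212, -0.0375, 0.1208]
tool_rot: [0.038, -0.041, 0.706, -0.706]
contact_force: [0.7, 0.4, 0.6]
gripper_width: 0.001
t 8.63 p [ 0.5212 -0.0375  0.1208] F [0.7 0.4 0.6] w 0.001 q [ 0.12  0.38 -0.2   2.    0.1   0.77 -1.6 ]
tool axes (cols)
 [[-0.994 -0.005  0.112]
 [-0.112  0.    -0.994]
 [ 0.005 -1.    -0.001]]
shift tool [-0.0259  0.0197  0.0017]
```

View pics/a6.png

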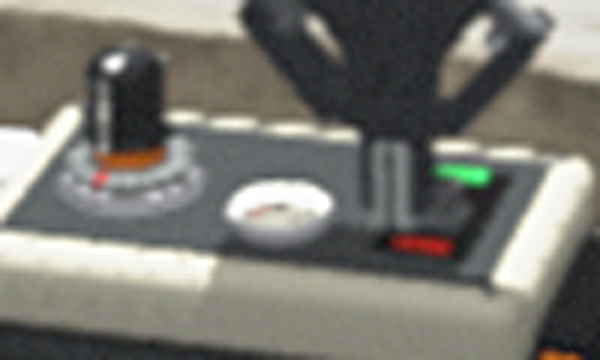

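The shut fingers stand just in front of the thumb, above the red label, clear of the gauge and knob. Lowering and then pushing.

```bash
python3 -m crank '[{"linear":[0,0.012,0.0015],"dr":[0,0,0],"hand":-1},{"linear":[0,0.0195,0.0015],"dr":[0,0,0],"hand":-1},{"linear":[0,0.0195,0.0015],"dr":[0,0,0],"hand":-1},{"linear":[-0.01,0.0195,0.0015],"dr":[0,0,0],"hand":-1},{"linear":[-0.02,0.0195,0.0015],"dr":[0,0,0],"hand":-1},{"linear":[-0.026,0.0195,0.0015],"dr":[0,0,0],"hand":-1},{"linear":[-0.032,0.0195,0.0015],"dr":[0,0,0],"hand":-1},{"linear":[-0.038,0.0195,0.0015],"dr":[0,0,0],"hand":-1},{"linear":[-0.044,0.0195,0.0015],"dr":[0,0,0],"hand":-1},{"linear":[-0.044,0.0195,0.0015],"dr":[0,0,0],"hand":-1}]';  python3 -c "
from h import *
sh((.572,-.033,.101))"
```

```text
t: 9.52
eef_pos: [0.5679, -0.0338, 0.1029]
tool_rot: [0.04, -0.039, 0.706, -0.706]
contact_force: [0.4, -0.9, -0.2]
gripper_width: 0.001
t 9.52 p [ 0.5679 -0.0338  0.1029] F [ 0.4 -0.9 -0.2] w 0.001 q [ 0.1   0.47 -0.19  1.91  0.12  0.77 -1.62]
tool axes (cols)
 [[-0.994  0.001  0.112]
 [-0.112  0.    -0.994]
 [-0.001 -1.    -0.   ]]
shift tool [-0.0041  0.0019 -0.0004]
```

```bash
python3 -m crank '[{"linear":[-0.003,0.001,0],"dr":[0,0,0],"hand":-1},{"linear":[-0.006,0.001,0],"dr":[0,0,0],"hand":-1},{"linear":[-0.008,0.001,0],"dr":[0,0,0],"hand":-1}]';  python3 -c "
from h import *
sh((.572,-.033,.101))
im=bot.read_camera('side');cv2.imwrite('pics/a7.png',cv2.resize(im[200:260,240:340],None,fx=6,fy=6,interpolation=2))"
```

```text
t: 9.77
eef_pos: [0.5744, -0.0333, 0.1017]
tool_rot: [-0.039, 0.04, -0.706, 0.706]
contact_force: [-2.4, 0.0, 0.4]
gripper_width: 0.001
t 9.77 p [ 0.5744 -0.0333  0.1017] F [-2.4  0.   0.4] w 0.001 q [ 0.09  0.48 -0.19  1.9   0.12  0.78 -1.62]
tool axes (cols)
 [[-0.994 -0.001  0.112]
 [-0.112 -0.    -0.994]
 [ 0.001 -1.    -0.   ]]
shift tool [ 0.0024  0.0007 -0.0005]
```

View pics/a7.png

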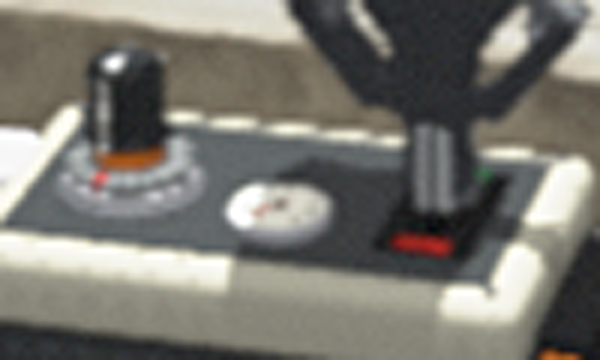

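The finger is pushing the thumb (2.4 N), with more of the black well uncovered behind it. I'll keep going until the end stop shows in the force.

```bash
python3 -m crank '[{"linear":[-0.003,0,0],"dr":[0,0,0],"hand":-1},{"linear":[-0.006,0,0],"dr":[0,0,0],"hand":-1},{"linear":[-0.006,0,0],"dr":[0,0,0],"hand":-1}]';python3 -m crank '[{"linear":[-0.003,0,0],"dr":[0,0,0],"hand":-1},{"linear":[-0.005,0,0],"dr":[0,0,0],"hand":-1},{"linear":[-0.005,0,0],"dr":[0,0,0],"hand":-1}]'
```

```text
t: 10.07
eef_pos: [0.5747, -0.0333, 0.1008]
tool_rot: [-0.035, 0.044, -0.706, 0.706]
contact_force: [-18.0, -1.3, 12.5]
gripper_width: 0.001
t: 10.32
eef_pos: [0.5749, -0.0334, 0.1]
tool_rot: [-0.031, 0.047, -0.705, 0.707]
contact_force: [-30.3, -1.9, 21.6]
gripper_width: -0.004
```

The end stop is reached: the tool is held at x≈0.575 with the force rising. Backing off and going up.

```bash
python3 -m crank '[{"linear":[0.012,-0.001,0],"dr":[0,0,0],"hand":-1},{"linear":[0.025,-0.002,0],"dr":[0,0,0],"hand":-1},{"linear":[0.035,-0.01,0],"dr":[0,0,0],"hand":-1},{"linear":[0.035,-0.04,0],"dr":[0,0,0],"hand":-1},{"linear":[0.035,-0.08,0],"dr":[0,0,0],"hand":-1},{"linear":[0.035,-0.12,0],"dr":[0,0,0],"hand":-1},{"linear":[0.035,-0.15,0],"dr":[0,0,0],"hand":-1},{"linear":[0.035,-0.15,0],"dr":[0,0,0],"hand":-1}]';  python3 -c "
from h import *
sh((.572,-.033,.101))
im=bot.read_camera('side');cv2.imwrite('pics/a8.png',cv2.resize(im[200:260,240:340],None,fx=6,fy=6,interpolation=2))
print([(r['xy'],r['score'],atz('side',r['xy'],.105)) for r in bot.place_of('side','switch_mid')[:2]])"
```

```text
t: 10.98
eef_pos: [0.5552, -0.0357, 0.26]
tool_rot: [-0.044, 0.034, -0.706, 0.706]
contact_force: [0.9, -0.3, -0.1]
gripper_width: -0.003
t 10.98 p [ 0.5552 -0.0357  0.26  ] F [ 0.9 -0.3 -0.1] w -0.003 q [ 0.13  0.26 -0.21  1.81  0.06  1.07 -1.56]
tool axes (cols)
 [[-0.994  0.014  0.111]
 [-0.111  0.    -0.994]
 [-0.014 -1.     0.002]]
shift tool [-0.0148  0.1593 -0.0011]
[]
```

View pics/a8.png

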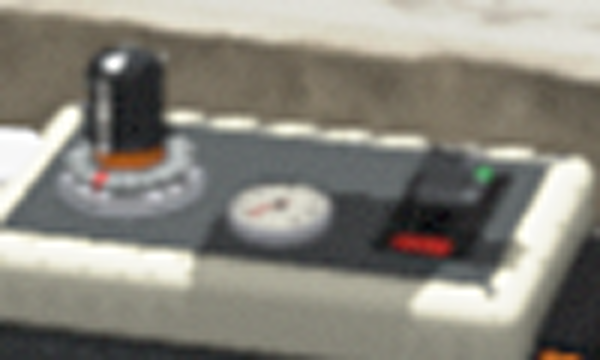

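The slide covers the green label at its back end (crop (455, 185)). The knob is still out, with the orange band showing and the pointer over the mark. The arm is clear of everything, so I'm handing in.

```bash
python3 -c "
from h import *
print(bot.hand_in())"
```

```text
the job is handed in; nothing more can be done
None
```

The compressor is set up as asked, and I handed the job in at about 11 s of the 54 s allowed. I did the steps in this order:

1. **Turn:** I gripped the knob and turned it about 86° clockwise, until the white pointer met the red mark.
2. **Lock:** I pulled the knob up until it stopped after about 8 mm.
3. **Power:** I then pushed the power slide to its green end. The tool stopped at x≈0.575 m while the measured force rose to about 30 N along the push and 22 N upward on the shut fingertips.

**Last checks:** The final side picture shows the orange band under the knob and the pointer over the mark. The slide covers the green label, and the arm is clear of everything.

**Didn't agree or wasn't checked:**
- My first estimate of the turn, from the top camera, was about 79°. The side view showed the pointer still short, so I turned to 86° going by the side view.
- The detector did not find the slide in the last picture, so its end position rests on the picture and the force rise.
- I didn't twist the knob to test the lock.
- I didn't look again at the things around the compressor, but the arm passed above them and I saw no unexpected forces.

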